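# Take the hand lamp off its charger and light up the quadcopter

## Robot

A 6-joint arm with a two-finger parallel gripper is mounted at the origin on the work surface. World frame = base frame: x ahead of the robot, y to its left, z up, the work surface at z = 0. Lengths are in m, angles in rad, forces in N, time in s.
With the tool pointing down it reaches from about 0.375 to 0.925 m from the base axis. Payload 5.7 kg.
Tool frame: the origin (TCP) lies at the very end of the fingers, on their centre line; the grasp point (between the pads) lies grip_depth behind it (grip_depth is the distance from the TCP to the grasp point, in m); z points along the fingers, y is the line along which they close (so a half turn about z gives the same grasp; the last joint's range is limited). The gripper opens to 85 mm and grips with 20 to 120 N. Pads are 22 mm wide; open, the fingers measure 114 mm over their backs; the gripper's body (76 mm by 85 mm) begins 54 mm behind the grasp point. The pads swing forward as they close: fully open they stand 13 mm farther back than shut.
Start: joints at [1.061, 0.359, 1.51, -0, 1.272, -0.115], TCP at [0.231, 0.554, 0.193] pointing down, gripper open.
Joint ranges: [-2.97, 2.97], [-1.01, 2.36], [0.21, 2.38], [-0.96, 4.11], [0.2, 2.71], [-2.98, 2.98]. Speed limits (rad/s): [2.39, 2.39, 3.14, 3.14, 3.14, 3.14].

## Interface

Orientations are given as a unit quaternion [w, x, y, z].
In Python, from station import sense, grab_frame, camera_model, hand_in, grip_depth gives the robot as it stands.
- The arm moves only by the tool jog_arm, never from a script. Its argument "rows" is text: rows parted by semicolons, each of 7 numbers parted by spaces: the shift along the world's x, y, z scaled (see below), then the turn, a rotation vector about the world's x, y, z scaled (see below), then the opening, from -1 (shut) to 1 (fully open). In form: tx ty tz rx ry rz claw; .... A call has exactly 10 rows; each row is the pose to reach, as a shift and turn from the pose commanded when the call began, turning the shorter way round; what a row does not reach only later rows make up. The controller multiplies each number of a shift by 600 mm and each number of a turn by 180 degrees. A row lasts 1/8 s, in which the tool goes at most 62.5 mm and 10.7 degrees, less where a joint would pass 70% of its speed; a pose out of reach is approached as far as the arm can. A call with a number of a shift or a turn outside -1 to 1 is refused whole. A call with a gripper value outside its range is refused whole. The fingers move at their own pace and stop on an object; the grip force is fixed at half the most. Time passes only in rows, so rows that repeat a pose let the fingers close, or fill a call up. It gives the time, the measured TCP pose, the force, the opening and the grip force at its end, in the units of the state.
- sense(): the state, without advancing time (a new reading comes with each control period).
- grab_frame(name): name is "side" or "top"; returns the picture (384x512x3 uint8, red, green, blue); there is no depth.
- camera_model(name): a dict with "vertical_fov" (degrees; the focal length in pixels is half the picture's height over the tangent of half this angle, whatever the lens; pixels are square), "cx", "cy" (the principal point, pixels), "R" (3x3) and "t" (3): a world point X has camera coordinates R X + t. Camera axes: x right, y down, z forward; pixel columns grow to the right and rows downward; lengths in m; the calibration is good to about 2 mm. A picture is of the moment at which its call begins. camera_model takes no time and is no camera call.
- hand_in(): hands the job in; it is judged then, once.
The state is a dict: "clock": time; "joint_positions": joint angles; "qvel": joint speeds; "tau": joint torques, N m; "eef_pos": TCP position; "eef_rot": TCP orientation; "ft_force": force on the tool from outside, world axes, zero at the start; "torque": the same for the moment, N m; "width": finger opening in m; "gripper_force": force on a finger pad.
Only numpy, scipy, OpenCV 4.12 (cv2) and the standard library are available. Lean on these libraries where they do the work, as an engineer would, in place of code of your own. Each camera call takes 0.05 s, during which the arm holds its last target. There are 200 camera calls.

## Task

Lift the hand lamp off its charging dock by its carrying handle and set it down gently, upright and with its whole base on the round rubber pad, its lens pointing straight at the middle of the quadcopter. Let go of it, then switch it on by pressing the push button on its top all the way down. Leave the quadcopter and everything else on the desk undisturbed.

Things in the scene. Friction and masses are not known exactly. Their poses are not given: they have to be found in the camera images.
- lamp: loose grey hand lamp, about 0.55 kg: box body 140 long (x) x 74 wide (y), top deck 74 above the base, on a rubber foot 116 x 64; round black lens head, 72 across, on the front, reaching to x = +86. A carrying handle (round bar) runs fore and aft over the top. Origin: middle of the foot's underside; x points forward out of the lens, z up
- lamp_handle (a point): middle of the handle's level bar, on its centre line: 13 behind the lamp's origin, 116 above its base. Bar 16 thick, level for 64 along the lamp's x (posts equally thick at x = -45 and +19 from the origin), with 34 free between bar and deck
- switch_top (a point): middle of the top face of the lamp's round push button (24 in diameter, in a raised collar 40 in diameter), on the deck in front of the handle: 50 ahead of the lamp's origin, 92 above its base when up. It is pressed straight down along the lamp's -z
- switch (a joint): travel of the push button: 0 up, 0.006 m fully down; springs back, about 5 N fully down
- dock: fixed charging dock on the robot's left or right; the lamp stands on it at first, facing the dock's x. Plinth 145 x 94 (foot plate 185 x 135), seat 35 above the table, cheeks beside the lamp rising 18 above the seat (about 5 play each side), rear wall to 95 above the table, its front face at x = -78; open in front and above. Origin: middle of its underside; x forward
- pad: fixed flat round pad of dark rubber, 190 in diameter, 6 thick, on the other side of the desk from the dock. Origin: centre of its underside on the table
- drone: loose small black quadcopter standing on the desk, about 60 tall, 160 square over its propellers (within 100 of its middle all round). Origin: its middle, on the table
- meter: loose black multimeter lying flat, 170 (x) x 85 x 40. Origin: middle of its underside
- glue: loose small amber bottle, 32 in diameter, 90 tall, standing. Origin: middle of its underside
- tape: loose roll of tape lying flat, 90 in diameter, 22 high. Origin: centre of its underside
- screwbox: loose clear screw tray with compartments, 120 x 90 x 30. Origin: middle of its underside
- driver: loose screwdriver, 170 long, lying along its x. Origin: near its middle
- mouse: loose black computer mouse, 105 (x) x 62 x 33. Origin: middle of its underside
- cordless: loose cordless drill lying on its side, about 185 (x) x 170 x 50. Origin: under the middle of its barrel
There are look-alikes about, which are no part of the job. What is shaped like the dock but green is not meant.

How it is judged:
On the way, in this order (a step that is already met when the one before it is completed fails the run):
1. the lamp is lifted clear of the dock (height (world z) of lamp above 0.06 m and contact force between lamp and dock below 0.1 N), for 0.2 s.
2. the lamp stands upright on the pad, lens towards the quadcopter, let go (horizontal distance between lamp and pad below 0.03 m and z of lamp in the frame of pad below 0.012 m and angle between lamp's own z axis and vertical below 0.08 rad and y of drone in the frame of lamp between -0.06 and 0.06 m and x of drone in the frame of lamp above 0.1 m and linear speed of lamp below 0.02 m/s and angular speed of lamp below 0.1 rad/s and contact force between the fingers and lamp below 0.1 N), for 0.2 s.
3. the lamp's push button is pressed down (over 4.5 mm of its 6 mm) while it stands there (horizontal distance between lamp and pad below 0.03 m and z of lamp in the frame of pad below 0.012 m and angle between lamp's own z axis and vertical below 0.08 rad and y of drone in the frame of lamp between -0.06 and 0.06 m and x of drone in the frame of lamp above 0.1 m and value of joint switch above 0.0045 m), for 0.05 s.
At the end, for the whole second after the job is handed in: The lamp stands released, at rest and upright (0.08 rad) on the pad, its origin within 30 mm of the pad's centre, the line ahead of its lens passing within 60 mm of the quadcopter's middle; its button, pressed over 4.5 mm after the lamp was set down, is up again (all of step 2 and value of joint switch below 0.0015 m); the robot touches nothing.
It fails at once if the lamp is dropped or slammed onto the pad (over 0.4 m/s as it comes down on it) (horizontal distance between lamp and pad below 0.12 m and z of lamp in the frame of pad below 0.02 m and linear speed of lamp above 0.4 m/s).
It fails at once if the lamp is tipped over 0.6 rad (angle between lamp's own z axis and vertical above 0.6 rad).
It fails at once if the quadcopter is moved over 12 mm (distance of drone from where it was at the start of the episode above 0.012 m).
It fails at once if another thing on the desk is moved over 20 mm (distance of any of meter, glue, tape, screwbox, driver, mouse, cordless from where it was at the start of the episode above 0.02 m).
It also fails if it takes over 45 s, if anything falls off the work surface, if the arm or the gripper's body presses on something with over 40 N, if the wrist force passes 120 N, or if a joint passes its speed limit or range.

## Working session

There is one attempt and no reset: what is moved stays moved. The work goes in short steps, Python scripts to look and compute and a tool call to move; the robot and the scene stay as the last step left them, time stands still between calls to the robot, and variables do not carry over. Pictures are saved under pics/ and viewed, at most 10 in all, crops included, and the job is handed in when it is done.

Besides the shell and the picture viewer there is one more tool, called after "Emit:" as name(argument=value, ...) on one line, values as JSON. jog_arm: Moves the arm, as the interface text tells. Its arguments: {"type":"object","properties":{"rows":{"type":"string"}},"required":["rows"]}

```bash
mkdir -p pics; ls
python3 - <<'E'
from station import *
import cv2
print(sense(),grip_depth)
for n in("side","top"):
    print(n,camera_model(n)); cv2.imwrite(f"pics/{n}0.png",cv2.cvtColor(grab_frame(n),cv2.COLOR_RGB2BGR))
E
```

```text
pics
{'clock': 0.0, 'joint_positions': array([ 1.06093318e+00,  3.59498760e-01,  1.51145445e+00,  2.22642721e-05,
        1.27248780e+00, -1.15118966e-01]), 'qvel': array([ 1.57532342e-04, -1.77900431e-03,  1.00574808e-03,  6.39116631e-04,
       -4.71533501e-06,  2.87622778e-04]), 'tau': array([ 4.24597065e-04, -5.27637827e+01, -2.78619021e+01, -3.30213725e-04,
        1.32400866e-02,  2.34902052e-05]), 'eef_pos': array([0.23038096, 0.55318828, 0.19224899]), 'eef_rot': array([-2.94241458e-04,  1.96096255e-01,  9.80584216e-01, -8.76147706e-04]), 'ft_force': array([-0.28647671, -0.91213887, -0.37637208]), 'torque': array([-0.02590935,  0.05036954, -0.01582247]), 'gripper_force': 0.0, 'width': 0.0851603608282917} 0.0187
side {'vertical_fov': 50.6110271715381, 'cx': 257.4472935577346, 'cy': 200.31728844735335, 'R': array([[ 0.99172838, -0.1280144 ,  0.00933489],
       [-0.08452373, -0.70607456, -0.703075  ],
       [ 0.09659485,  0.69647041, -0.71105443]]), 't': array([-0.53189432,  0.12490417,  1.34335226])}
top {'vertical_fov': 57.413885054718946, 'cx': 257.4225052708278, 'cy': 188.20497508104367, 'R': array([[ 0.00446625, -0.99998181, -0.00405433],
       [-0.98674866, -0.00374947, -0.16221287],
       [ 0.16219472,  0.00472509, -0.98674746]]), 't': array([0.02220486, 0.52878257, 1.23206706])}
```

View pics/side0.png

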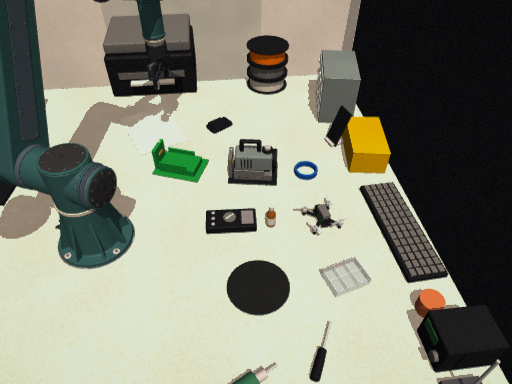

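View pics/top0.png

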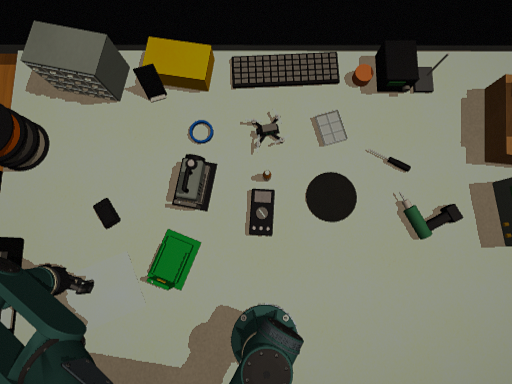

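The side view shows the lamp on its dock at about (253,160), the pad at (258,287) and the drone at (322,214). In the top view the lamp is at (195,180), lens towards the top of the picture, the pad at (331,197) and the drone at (268,129). Next I'll crop in close.

```bash
cat > h.py <<'E'
import numpy as np, cv2
from station import *
def ray(n,u,v):
    c=camera_model(n); f=192/np.tan(np.radians(c["vertical_fov"]/2)); R=c["R"]
    d=R.T@np.array([(u-c["cx"])/f,(v-c["cy"])/f,1]); return -R.T@c["t"],d
def plane(n,u,v,z):
    o,d=ray(n,u,v); return o+d*(z-o[2])/d[2]
def tri(us,ut):
    o1,d1=ray("side",*us); o2,d2=ray("top",*ut)
    s=np.linalg.lstsq(np.c_[d1,-d2],o2-o1,rcond=None)[0]
    a,b=o1+s[0]*d1,o2+s[1]*d2; return (a+b)/2,np.linalg.norm(a-b)
def proj(n,X):
    c=camera_model(n); f=192/np.tan(np.radians(c["vertical_fov"]/2)); p=c["R"]@np.array(X)+c["t"]
    return np.array([c["cx"]+f*p[0]/p[2],c["cy"]+f*p[1]/p[2]])
def crop(img,x0,y0,w,h,k): return cv2.resize(cv2.cvtColor(img[y0:y0+h,x0:x0+w],cv2.COLOR_RGB2BGR),None,fx=k,fy=k,interpolation=cv2.INTER_CUBIC)
E
python3 - <<'E'
from h import *
s,t=grab_frame("side"),grab_frame("top")
a=crop(s,220,130,70,60,8); b=crop(t,160,145,30+35,60,8)
c=np.zeros((480,40+0,3),np.uint8)
a=cv2.resize(a,(400,343));b=cv2.resize(b,(390,360));
im=np.zeros((360,800,3),np.uint8); im[:343,:400]=a; im[:360,405:795]=b; 
a=np.hstack([a]); cv2.imwrite("pics/lamp.png",im)
# pad and drone
for n,i,(u,v) in (("side",s,(258,287)),("top",t,(331,197))):
    m=(i.max(2)<60).astype(np.uint8); k,l,st,ce=cv2.connectedComponentsWithStats(m); j=l[v,u]
    cnt=cv2.findContours((l==j).astype(np.uint8),0,1)[0][0]; e=cv2.fitEllipse(cnt)
    print(n,"pad",st[j],e,plane(n,*e[0],0.006))
for n,i,(x,y,w,h) in (("side",s,(290,195,60,42)),("top",t,(238,110,50,40))):
    m=(i[y:y+h,x:x+w].max(2)<120); ys,xs=np.nonzero(m)
    print(n,"drone",xs.mean()+x,ys.mean()+y,xs.min()+x,xs.max()+x,ys.min()+y,ys.max()+y,plane(n,xs.mean()+x,ys.mean()+y,.035))
E
```

```text
side pad [ 227  261   62   53 2627] ((257.68475341796875, 287.0451354980469), (52.666648864746094, 61.52755355834961), 91.87989807128906) [ 0.50402199 -0.25538461  0.006     ]
top pad [ 306  172   51   50 1948] ((330.79400634765625, 196.57823181152344), (47.94721984863281, 49.90909957885742), 117.00914001464844) [ 0.50421543 -0.2490456   0.006     ]
side drone 320.9088669950739 216.1871921182266 301 340 203 234 [ 0.74950663 -0.02374329  0.035     ]
top drone 264.7419928825623 130.94128113879003 240 282 112 149 [ 0.74845392 -0.0021298   0.035     ]
```

View pics/lamp.png

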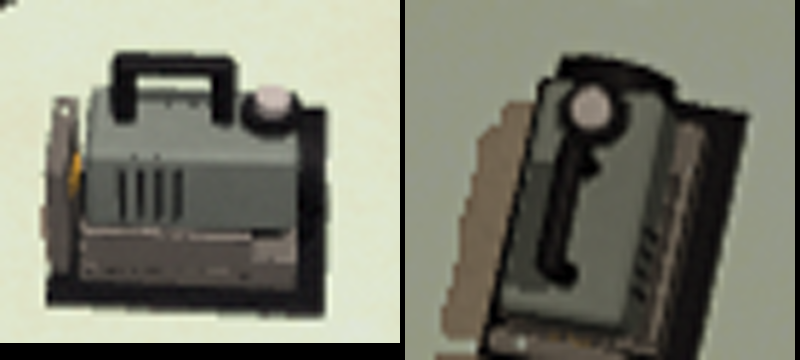

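The crop shows the lamp's handle running fore and aft, with the pale button at side ≈(267.5,147.5) and top ≈(190.7,162.8). The handle bar ends are at side ≈(241,141) and (259,141).

Run:
```python
from h import *
S=lambda u,v:(220+u/5.714-.5,130+v/5.714-.5)
T=lambda u,v:(160+(u-405)/6-.5,145+v/6-.5)
s,t=grab_frame("side"),grab_frame("top")
def cen(i,x,y,w,h):
    r=i[y:y+h,x:x+w].astype(int); m=(r[...,0]>110)&(r[...,0]-r[...,1]>2)&(r[...,0]>r[...,2]) ; ys,xs=np.nonzero(m); return xs.mean()+x,ys.mean()+y,m.sum()
bs=cen(s,263,143,10,9); bt=cen(t,186,157,10,11); print(bs,bt, S(272,101),T(590,108))
print("btn",tri(bs[:2],bt[:2]), tri(S(272,101),T(590,108)))
A=tri(S(225,66),T(578,143));B=tri(S(122,66),T(550,270));print("front",A,"rear",B)
d=A[0]-B[0];print(np.hypot(*d[:2]),np.degrees(np.arctan2(d[1],d[0])))
d=tri(bs[:2],bt[:2])[0]-B[0];print("btn-rear (95)",np.hypot(*d[:2]),np.degrees(np.arctan2(d[1],d[0])))
# dock foot plate edge
for nm,a,b in(("side plate front edge",(47,303),(325,313)),): 
    P,Q=plane("side",*S(*a),.0),plane("side",*S(*b),.0);d=Q-P;print(nm,P,Q,np.hypot(*d[:2]),np.degrees(np.arctan2(d[1],d[0])))
P,Q=plane("top",*T(695,350),.01),plane("top",*T(747,112),.01);d=Q-P;print(np.degrees(np.arctan2(d[1],d[0])))
P,Q=plane("top",*T(625,325),.109),plane("top",*T(672,108),.109);d=Q-P;print(np.degrees(np.arctan2(d[1],d[0])))
print("drone",tri((322,213),(267.5,129)))
for n,i,(x,y,w,h) in (("side",s,(290,192,60,45)),("top",t,(238,108,55,45))):
    im=crop(i,x,y,w,h,7); cv2.imwrite(f"pics/d_{n}.png",im)
a,b=cv2.imread("pics/d_side.png"),cv2.imread("pics/d_top.png"); cv2.imwrite("pics/drone.png",cv2.resize(np.hstack([a,b]),None,fx=.98,fy=1))
```

```text
(np.float64(267.2857142857143), np.float64(146.89285714285714), np.int64(28)) (np.float64(190.5), np.float64(162.5), np.int64(32)) (267.10238011900594, 147.1758837941897) (190.33333333333334, 162.5)
btn (array([0.60389687, 0.25443928, 0.12780154]), np.float64(0.0008784394928137066)) (array([0.60385547, 0.25534993, 0.12596037]), np.float64(5.750237583454849e-05))
front (array([0.57460861, 0.2548819 , 0.15727744]), np.float64(0.00341211109243519)) rear (array([0.50733313, 0.26929364, 0.15130418]), np.float64(0.0033807849053025816))
0.06880181227876658 -12.091149310919665
btn-rear (95) 0.09769958096903338 -8.74523390249044
side plate front edge [0.4509384 0.2184067 0.       ] [0.63261418 0.1870235  0.        ] 0.1843664604532123 -9.800717655678422
-10.737495964017103
-10.312895706018683
drone (array([ 0.75541322, -0.0124381 ,  0.03787216]), np.float64(0.0005670833601238537))
```

View pics/drone.png

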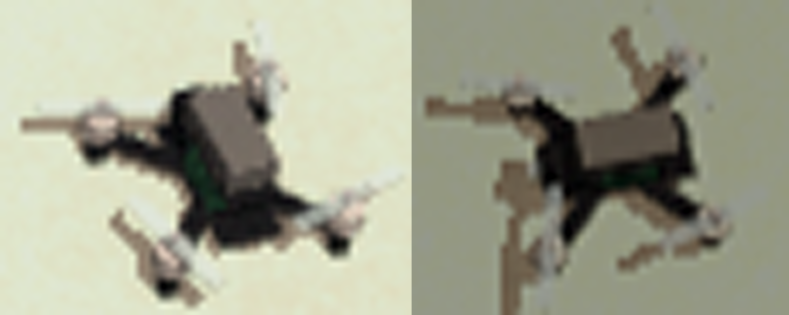

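The four drone motors average to about (267.2,130.2) in the top view and (321.4,215.7) in the side view, which puts the drone at about (0.75, -0.012). The lamp yaw is about -10.2°.

I'll approach above the handle, turned so joint 6 has room later.

Emit:
jog_arm(rows="0.05 -0.05 0.083 0 0 -0.05 1;0.13 -0.12 0.083 0 0 -0.1 1;0.2 -0.19 0.083 0 0 -0.155 1;0.27 -0.25 0.083 0 0 -0.21 1;0.34 -0.31 0.083 0 0 -0.265 1;0.4 -0.37 0.083 0 0 -0.32 1;0.46 -0.43 0.083 0 0 -0.375 1;0.53 -0.484 0.083 0 0 -0.43 1;0.53 -0.484 0.083 0 0 -0.485 1;0.53 -0.484 0.083 0 0 -0.54 1")

```text
clock: 1.55
eef_pos: [0.5493, 0.2625, 0.2426]
eef_rot: [-0.0, 0.867, 0.498, -0.0]
ft_force: [0.3, -0.2, 0.6]
width: 0.0855
gripper_force: 0.0
```

Emit:
jog_arm(rows="0 0 0 0 0 -0.055 1;0 0 0 0 0 -0.11 1;0 0 0 0 0 -0.165 1;0 0 0 0 0 -0.22 1;0 0 0 0 0 -0.275 1;0 0 0 0 0 -0.33 1;0 0 0 0 0 -0.385 1;0 0 0 0 0 -0.391 1;0 0 0 0 0 -0.391 1;0 0 0 0 0 -0.391 1")

```text
clock: 2.8
eef_pos: [0.5487, 0.2634, 0.2428]
eef_rot: [-0.0, 0.996, -0.088, -0.0]
ft_force: [-0.2, -0.1, 0.1]
width: 0.0853
gripper_force: 0.0
```

Run:
```python
from h import *
from scipy.spatial.transform import Rotation as Ro
s=sense();q=s['eef_rot'];R=Ro.from_quat(q[[1,2,3,0]]).as_matrix();print(s['clock'],s['eef_pos'],R.round(4).tolist(),np.degrees(np.arctan2(R[1,1],R[0,1])),s['joint_positions'])
print("drone",tri((321.4,215.7),(267.2,130.2)))
a=crop(grab_frame("side"),215,95,75,95,6); b=crop(grab_frame("top"),155,130,55,95,6); cv2.imwrite("pics/app.png",np.hstack([a,b]))
```

```text
2.8 [0.54874244 0.26341264 0.2428295 ] [[0.9845, -0.1752, -0.0], [-0.1752, -0.9845, 0.0001], [-0.0, -0.0001, -1.0]] -100.09137327828456 [3.34058044e-01 3.32363100e-01 1.42437720e+00 7.35963063e-05
 1.38484208e+00 2.08096845e+00]
drone (array([ 0.75544047, -0.01164697,  0.02349692]), np.float64(0.0002874993335264637))
```

View pics/app.png

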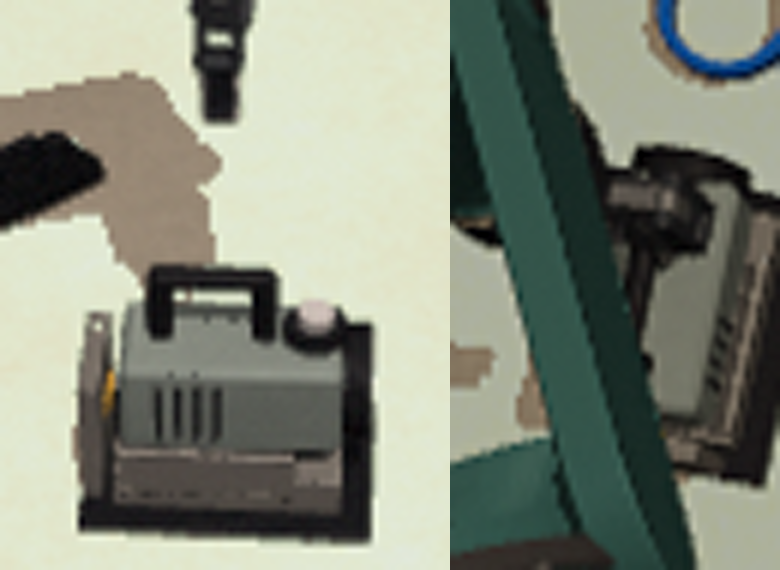

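The view shows the open fingers centred over the handle bar, with the tips at about (251,115) in the side view. I'll descend and grip.

Emit:
jog_arm(rows="0 0 -0.03 0 0 0 1;0 0 -0.06 0 0 0 1;0 0 -0.09 0 0 0 1;0 0 -0.12 0 0 0 1;0 0 -0.15 0 0 0 1;0 0 -0.17 0 0 0 1;0 0 -0.181 0 0 0 1;0 0 -0.181 0 0 0 1;0 0 -0.181 0 0 0 1;0 0 -0.181 0 0 0 1")

```text
clock: 4.15
eef_pos: [0.5492, 0.2636, 0.1349]
eef_rot: [-0.0, 0.996, -0.089, 0.001]
ft_force: [0.4, 0.5, -0.3]
width: 0.085
gripper_force: 0.0
```

Emit:
jog_arm(rows="0 0 0 0 0 0 0.3;0 0 0 0 0 0 0;0 0 0 0 0 0 -0.3;0 0 0 0 0 0 -0.6;0 0 0 0 0 0 -1;0 0 0 0 0 0 -1;0 0 0 0 0 0 -1;0 0 0 0 0 0 -1;0 0 0 0 0 0 -1;0 0 0 0 0 0 -1")

```text
clock: 5.4
eef_pos: [0.5488, 0.2634, 0.1343]
eef_rot: [-0.0, 0.996, -0.089, 0.0]
ft_force: [-0.9, 1.0, 0.0]
width: -0.0002
gripper_force: 0.0
```

The fingers closed on nothing, so I'll look.

Run:
```python
from h import *
a=crop(grab_frame("side"),215,95,75,95,6); b=crop(grab_frame("top"),155,130,55,95,6); cv2.imwrite("pics/miss.png",np.hstack([a,b]))
print(proj("side",sense()['eef_pos']),proj("top",sense()['eef_pos']))
```

```text
[251.93461181 145.09761338] [186.91563604 177.75680515]
```

View pics/miss.png

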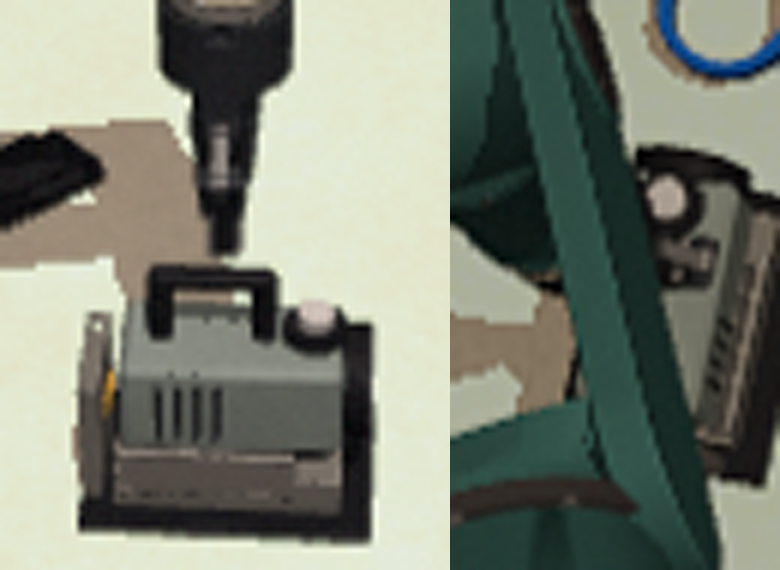

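Run:
```python
from h import *
print("miss tip",tri((252.5,136.7),(198.5,172.5)),tri((252.5,136.7),(194,174)))
for X in ([.231,.554,.193],[0,0,0],[0,0,.15],[.5487,.2634,.2428],[.5488,.2634,.1343]): print(X,proj("side",X),proj("top",X))
a=cv2.imread("pics/side0.png");b=cv2.imread("pics/top0.png")
s=cv2.resize(a[30:110,110:200],None,fx=4,fy=4,interpolation=2);t=cv2.resize(b[255:335,40:130],None,fx=4,fy=4,interpolation=2)
c,d=cv2.cvtColor(grab_frame("side"),4),cv2.cvtColor(grab_frame("top"),4)
cv2.imwrite("pics/chk.png",np.vstack([np.hstack([s,t])[:290],np.hstack([cv2.resize(a[190:280,40:150],(360,295)),cv2.resize(b[290:380,215:325],(360,295))])]))
```

```text
miss tip (array([0.54755261, 0.21070394, 0.2117051 ]), np.float64(0.006418691164298695)) (array([0.54749952, 0.22747272, 0.19871687]), np.float64(0.0021336450404020393))
[0.231, 0.554, 0.193] [163.88842229  94.29235542] [ 85.1457068  274.89158113]
[0, 0, 0] [ 96.66252614 238.07420275] [263.74107144 338.67419027]
[0, 0, 0.15] [ 83.25548882 206.70152116] [264.40709909 351.34940662]
[0.5487, 0.2634, 0.2428] [251.91076247 120.04574444] [179.79811973 171.03693972]
[0.5488, 0.2634, 0.1343] [251.94860814 145.08574354] [186.91380473 177.73907194]
```

View pics/chk.png

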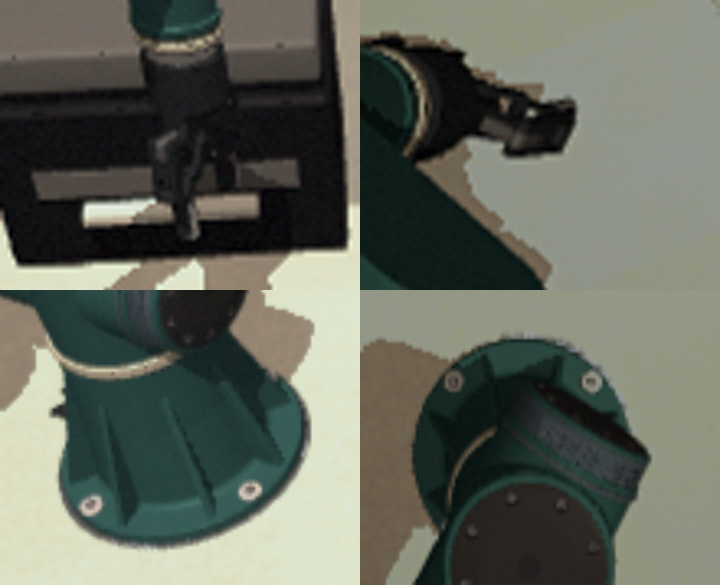

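Triangulating the fingertips, and the gap still visible above the bar, shows the real tips are about 35 mm higher than the state reports, while x and y agree. I'll open and go 30 mm lower slowly, then check.

Emit:
jog_arm(rows="0 0 0 0 0 0 1;0 0 0 0 0 0 1;0 0 0 0 0 0 1;0 0 0 0 0 0 1;0 0 0 0 0 0 1;0 0 -0.01 0 0 0 1;0 0 -0.02 0 0 0 1;0 0 -0.03 0 0 0 1;0 0 -0.04 0 0 0 1;0 0 -0.05 0 0 0 1")

```text
clock: 6.85
eef_pos: [0.5487, 0.2634, 0.1037]
eef_rot: [-0.0, 0.996, -0.089, -0.0]
ft_force: [-1.3, -1.0, -0.8]
width: 0.0857
gripper_force: 0.0
```

Run:
```python
from h import *
a=crop(grab_frame("side"),215,95,75,95,6); b=crop(grab_frame("top"),155,130,55,95,6); cv2.imwrite("pics/low.png",np.hstack([a,b]))
s=sense();print(s['eef_pos'],s['ft_force'],s['width'])
```

```text
[0.54814902 0.26318659 0.10335399] [ 0.10194891 -0.00953085  0.05798822] 0.08560917336552705
```

View pics/low.png

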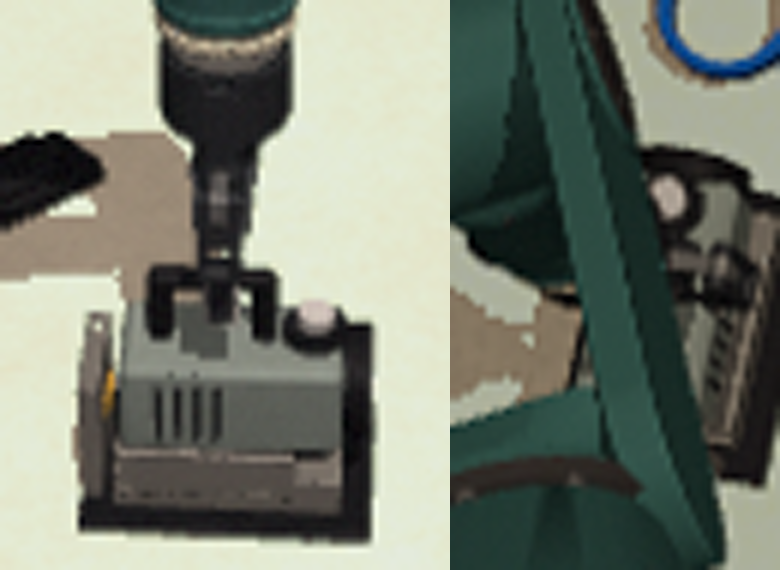

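The near finger now straddles the bar, with its tip at about (252,148) in the side view and (202,176) in the top view. I'll go 7 mm lower and grip.

Emit:
jog_arm(rows="0 0 -0.006 0 0 0 1;0 0 -0.012 0 0 0 1;0 0 -0.012 0 0 0 0.3;0 0 -0.012 0 0 0 0;0 0 -0.012 0 0 0 -0.3;0 0 -0.012 0 0 0 -0.6;0 0 -0.012 0 0 0 -1;0 0 -0.012 0 0 0 -1;0 0 -0.012 0 0 0 -1;0 0 -0.012 0 0 0 -1")

```text
clock: 8.2
eef_pos: [0.5492, 0.2637, 0.0974]
eef_rot: [-0.0, 0.996, -0.089, 0.0]
ft_force: [0.4, 3.0, 3.7]
width: 0.0138
gripper_force: 58.8
```

It's gripped, but 13.8 mm is less than the 16 mm bar, so the tips may hold it too high. I'll re-grip 8 mm lower and compare.

Emit:
jog_arm(rows="0 0 0 0 0 0 -0.3;0 0 0 0 0 0 -0.3;0 0 -0.006 0 0 0 -0.3;0 0 -0.013 0 0 0 -0.3;0 0 -0.013 0 0 0 -0.6;0 0 -0.013 0 0 0 -1;0 0 -0.013 0 0 0 -1;0 0 -0.013 0 0 0 -1;0 0 -0.013 0 0 0 -1;0 0 -0.013 0 0 0 -1")

```text
clock: 9.45
eef_pos: [0.5485, 0.2632, 0.089]
eef_rot: [0.0, 0.996, -0.089, -0.0]
ft_force: [0.6, -1.0, -5.5]
width: 0.0141
gripper_force: 58.4
```

The width is almost the same, so the pads are fully on the bar. Lifting.

Emit:
jog_arm(rows="0 0 0.015 0 0 0 -1;0 0 0.035 0 0 0 -1;0 0 0.06 0 0 0 -1;0 0 0.09 0 0 0 -1;0 0 0.12 0 0 0 -1;0 0 0.15 0 0 0 -1;0 0 0.18 0 0 0 -1;0 0 0.2 0 0 0 -1;0 0 0.2 0 0 0 -1;0 0 0.2 0 0 0 -1")

```text
clock: 10.7
eef_pos: [0.5483, 0.2632, 0.2088]
eef_rot: [0.0, 0.996, -0.089, -0.0]
ft_force: [0.3, -0.0, -5.1]
width: 0.0141
gripper_force: 58.6
```

Run:
```python
from h import *
a=crop(grab_frame("side"),200,60,100,130,5)[:,:]; b=crop(grab_frame("top"),140,120,60,130,5)
cv2.imwrite("pics/lift.png",cv2.resize(np.hstack([a,b]),None,fx=.9,fy=.9))
s=sense();print(s['ft_force'],s['torque'],s['eef_pos'],s['width'])
```

```text
[ 0.1398272  -0.64900038 -5.16900569] [0.01880909 0.00376618 0.0468729 ] [0.54806508 0.26318016 0.20836271] 0.014127372910099162
```

View pics/lift.png

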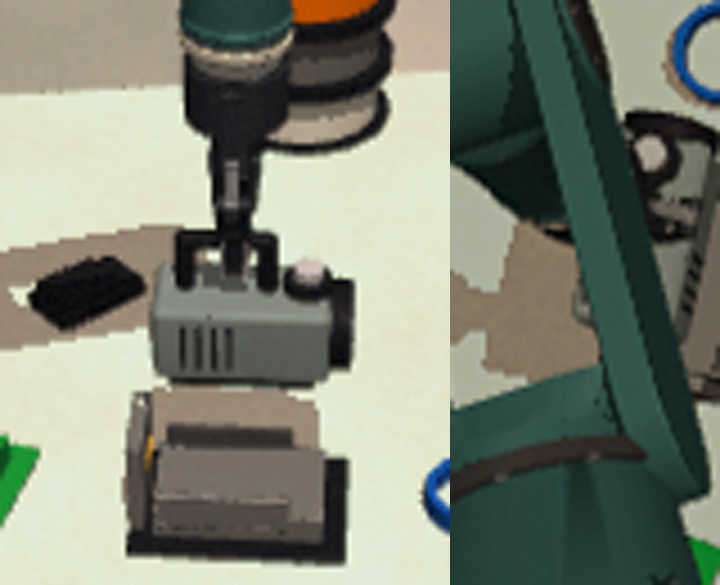

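The lamp hangs level and clear of the dock, bottom at about z 0.155, with its weight reading 5.2 N. I'll carry it to the pad while turning +53.8°.

Emit:
jog_arm(rows="-0.002 -0.02 0 0 0 0.008 -1;-0.006 -0.06 0 0 0 0.02 -1;-0.01 -0.105 0 0 0 0.035 -1;-0.014 -0.15 0 0 0 0.05 -1;-0.018 -0.195 0 0 0 0.066 -1;-0.022 -0.24 0 0 0 0.082 -1;-0.027 -0.285 0 0 0 0.098 -1;-0.031 -0.33 0 0 0 0.114 -1;-0.036 -0.38 0 0 0 0.13 -1;-0.041 -0.43 0 0 0 0.149 -1")

```text
clock: 12.05
eef_pos: [0.5236, 0.0045, 0.2087]
eef_rot: [-0.0, 0.989, 0.146, -0.001]
ft_force: [1.0, 1.0, -5.4]
width: 0.0143
gripper_force: 58.6
```

Emit:
jog_arm(rows="-0.005 -0.05 0 0 0 0.016 -1;-0.009 -0.1 0 0 0 0.034 -1;-0.014 -0.15 0 0 0 0.052 -1;-0.019 -0.2 0 0 0 0.07 -1;-0.024 -0.25 0 0 0 0.088 -1;-0.029 -0.3 0 0 0 0.106 -1;-0.033 -0.35 0 0 0 0.124 -1;-0.037 -0.39 0 0 0 0.14 -1;-0.04 -0.42 0 0 0 0.148 -1;-0.041 -0.436 0 0 0 0.15 -1")

```text
clock: 13.3
eef_pos: [0.4992, -0.2569, 0.2086]
eef_rot: [-0.0, 0.929, 0.371, -0.0]
ft_force: [0.5, 0.5, -5.0]
width: 0.0143
gripper_force: 58.7
```

Emit:
jog_arm(rows="0 0 -0.01 0 0 0 -1;0 0 -0.04 0 0 0 -1;0 0 -0.075 0 0 0 -1;0 0 -0.11 0 0 0 -1;0 0 -0.14 0 0 0 -1;0 0 -0.17 0 0 0 -1;0 0 -0.19 0 0 0 -1;0 0 -0.2 0 0 0 -1;0 0 -0.2 0 0 0 -1;0 0 -0.2 0 0 0 -1")

```text
clock: 14.55
eef_pos: [0.5001, -0.2565, 0.0898]
eef_rot: [0.0, 0.928, 0.372, 0.0]
ft_force: [-0.5, 0.0, -4.3]
width: 0.0142
gripper_force: 58.6
```

Run:
```python
from h import *
s=sense();print(s['clock'],s['ft_force'],s['eef_pos'],s['eef_rot'])
i=grab_frame("side");j=grab_frame("top");np.savez("f1",i=i,j=j)
p=np.array([.504,-.252]);d=np.array([.755,-.012])-p;d/=np.hypot(*d)
b=np.r_[p+.05*d,.098+.029]
for n,im in(("side",i),("top",j)):
    u,v=proj(n,b).round().astype(int); r=im[v-12:v+13,u-12:u+13].astype(int)
    m=(r[...,0]>130)&(r[...,0]-r[...,1]>4)&(r[...,0]-r[...,1]<40);ys,xs=np.nonzero(m);print(n,u,v,xs.mean()+u-12,ys.mean()+v-12,xs.std(),ys.std(),m.sum())
```

```text
14.55 [-0.4970881   0.00844978 -4.29294034] [ 0.50008771 -0.25645909  0.08983639] [4.07698285e-04 9.28424783e-01 3.71520053e-01 3.24708655e-04]
side 269 251 267.1111111111111 251.33333333333331 0.7370277311900888 0.9428090415820634 9
top 328 181 328.7878787878788 180.75757575757575 1.93465329691059 2.160671935754653 33
```

The button sits within about 1 px of the plan in both views. Lowering gently.

Emit:
jog_arm(rows="0 0 -0.008 0 0 0 -1;0 0 -0.016 0 0 0 -1;0 0 -0.024 0 0 0 -1;0 0 -0.03 0 0 0 -1;0 0 -0.035 0 0 0 -1;0 0 -0.039 0 0 0 -1;0 0 -0.042 0 0 0 -1;0 0 -0.044 0 0 0 -1;0 0 -0.046 0 0 0 -1;0 0 -0.046 0 0 0 -1")

```text
clock: 15.9
eef_pos: [0.4995, -0.2562, 0.0616]
eef_rot: [-0.0, 0.928, 0.372, -0.0]
ft_force: [0.2, 0.4, -6.0]
width: 0.0145
gripper_force: 58.7
```

Emit:
jog_arm(rows="0 0 -0.0005 0 0 0 -1;0 0 -0.001 0 0 0 -1;0 0 -0.0015 0 0 0 -1;0 0 -0.002 0 0 0 -1;0 0 -0.0025 0 0 0 -1;0 0 -0.003 0 0 0 -1;0 0 -0.003 0 0 0 -1;0 0 -0.003 0 0 0 -1;0 0 -0.003 0 0 0 -1;0 0 -0.003 0 0 0 -1")

```text
clock: 17.15
eef_pos: [0.4996, -0.2562, 0.0599]
eef_rot: [-0.0, 0.928, 0.372, 0.0]
ft_force: [-0.7, 1.1, -3.6]
width: 0.0144
gripper_force: 58.7
```

Emit:
jog_arm(rows="0 0 -0.0005 0 0 0 -1;0 0 -0.001 0 0 0 -1;0 0 -0.0015 0 0 0 -1;0 0 -0.002 0 0 0 -1;0 0 -0.002 0 0 0 -1;0 0 -0.002 0 0 0 -1;0 0 -0.002 0 0 0 -1;0 0 -0.002 0 0 0 -1;0 0 -0.002 0 0 0 -1;0 0 -0.002 0 0 0 -1")

```text
clock: 18.4
eef_pos: [0.4999, -0.2562, 0.0598]
eef_rot: [0.0, 0.928, 0.372, 0.0]
ft_force: [-1.4, 3.2, 8.6]
width: 0.0142
gripper_force: 60.0
```

It's on the pad. I'll release and rise.

Emit:
jog_arm(rows="0 0 0 0 0 0 -0.5;0 0 0 0 0 0 0;0 0 0 0 0 0 0;0 0 0 0 0 0 0;0 0 0.03 0 0 0 0;0 0 0.06 0 0 0 0;0 0 0.1 0 0 0 0;0 0 0.14 0 0 0 0;0 0 0.17 0 0 0 0;0 0 0.17 0 0 0 0")

```text
clock: 19.65
eef_pos: [0.5006, -0.2569, 0.1619]
eef_rot: [0.001, 0.928, 0.372, 0.001]
ft_force: [0.2, 0.5, -0.2]
width: 0.0425
gripper_force: 0.0
```

Emit:
jog_arm(rows="0 0 0 0 0 0 -1;0 0 0 0 0 0 -1;0 0 0 0 0 0 -1;0 0 0 0 0 0 -1;0 0 0 0 0 0 -1;0 0 0 0 0 0 -1;0 0 0 0 0 0 -1;0 0 0 0 0 0 -1;0 0 0 0 0 0 -1;0 0 0 0 0 0 -1")

```text
clock: 20.9
eef_pos: [0.4996, -0.2562, 0.1607]
eef_rot: [-0.0, 0.928, 0.372, -0.0]
ft_force: [-0.7, -1.0, -0.1]
width: 0.0
gripper_force: 0.0
```

Run:
```python
from h import *
s=sense();print(s['clock'],s['ft_force'],s['eef_pos'],s['width'])
i=grab_frame("side");j=grab_frame("top")
p=np.array([.504,-.252]);d=np.array([.755,-.012])-p;d/=np.hypot(*d)
b=np.r_[p+.05*d,.098];c=[]
for n,im in(("side",i),("top",j)):
    u,v=proj(n,b).round().astype(int); r=im[v-9:v+10,u-9:u+10].astype(int)
    m=(r[...,0]>130)&(r[...,0]-r[...,1]>4)&(r[...,0]-r[...,1]<40);ys,xs=np.nonzero(m);c.append((xs.mean()+u-9,ys.mean()+v-9));print(n,proj(n,b),c[-1],m.sum())
print(b,tri(*c))
print(plane("top",*c[1],.098))
a=crop(i,215,170,100,125,4); t=crop(j,285,130,90,125,4); cv2.imwrite("pics/set.png",np.hstack([a,t]))
```

```text
20.9 [-0.67099939 -0.99878375 -0.10180267] [ 0.49956434 -0.2561964   0.16067895] 5.577778038938276e-07
side [268.69437716 256.9832508 ] (np.float64(267.0169491525424), np.float64(255.9830508474576)) 59
top [326.75871952 182.67332256] (np.float64(327.03225806451616), np.float64(182.96774193548387)) 31
[ 0.54013835 -0.21744541  0.098     ] (array([ 0.53656583, -0.21727066,  0.10370211]), np.float64(0.002964209103140853))
[ 0.5390993  -0.21836912  0.098     ]
```

View pics/set.png

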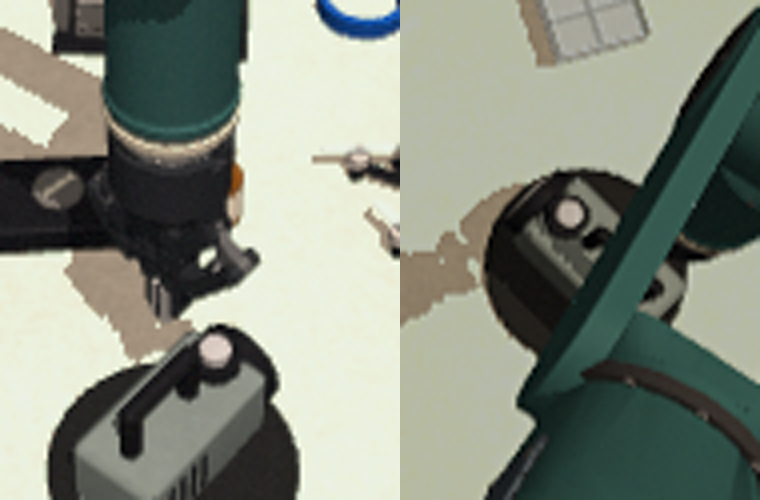

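The picture shows the lamp upright on the pad, its button at side (267,256) and top (327,183), and the gripper clear above it. The tips are near side (256,248). Next I'll check where the shut fingertips really are.

Run:
```python
from h import *
s=sense();p=s['eef_pos'];print(s['width'],s['joint_positions'])
for dz in(0,.02,.037,.05):
    q=p+[0,0,dz]; e=np.array([-.69,.72,0]); print(dz,proj("side",q),[proj("side",q+k*e+[0,0,.013]).round(1) for k in(-.05,.05)], proj("top",q))
i=grab_frame("side")
m=(i[225:256,235:285].max(2)<75)
for r in range(0,31,1): print(225+r,''.join('#' if x else '.' for x in m[r]))
```

```text
-3.3339471505411856e-05 [-5.96916438e-01  3.35694750e-01  1.63429999e+00  5.91916230e-05
  1.17168966e+00  2.12543957e-01]
0 [256.64555704 255.96368935] [array([271.4, 262.7]), array([242.5, 243.8])] [342.52555587 191.46865831]
0.02 [256.70493895 251.42911319] [array([271.7, 258.1]), array([242.4, 239.1])] [343.98204785 190.5221059 ]
0.037 [256.75665161 247.48018417] [array([271.9, 254.1]), array([242.3, 235.1])] [345.26053764 189.69123446]
0.05 [256.79698986 244.39983778] [array([272.1, 251. ]), array([242.2, 231.9])] [346.26442142 189.03882537]
225 ######################################............
226 ##################################..##............
227 ###################################...............
228 ###################################...............
229 ###################################...............
230 ###################################...............
231 #################################.#...............
232 ..........#####################...##......#.......
233 ...........###################....###....###......
234 ............#.###############.....###.....##....
[... 457 characters left out ...]
.......#.#..##########..................
244 .................#.#..#######.....................
245 .................#.#..######......................
246 ...................#..#####.......................
247 ...................#...###........................
248 ...................#...##.........................
249 ..................................................
250 ..................................................
251 ..................................##..............
252 ................................#######...........
253 ...............................#....#####.........
254 ..............................#......#####........
255 .............................#........#####.......
```

The shut tips do sit about 33 mm above the reported z, with x and y right. I'll move over the button and come down close to it.

Emit:
jog_arm(rows="0.02 0.02 0 0 0 0 -1;0.045 0.045 0 0 0 0 -1;0.066 0.0645 0 0 0 0 -1;0.066 0.0645 -0.02 0 0 0 -1;0.066 0.0645 -0.05 0 0 0 -1;0.066 0.0645 -0.08 0 0 0 -1;0.066 0.0645 -0.11 0 0 0 -1;0.066 0.0645 -0.125 0 0 0 -1;0.066 0.0645 -0.135 0 0 0 -1;0.066 0.0645 -0.135 0 0 0 -1")

```text
clock: 22.3
eef_pos: [0.539, -0.2175, 0.0794]
eef_rot: [-0.0, 0.928, 0.372, -0.0]
ft_force: [-0.2, 0.4, 0.7]
width: -0.0
gripper_force: 0.0
```

Run:
```python
from h import *
s=sense();p=s['eef_pos'];print(s['clock'],p,s['ft_force'])
for dz in(0,.025,.033): print(proj("side",p+[0,0,dz]))
i=grab_frame("side")
m=(i[240:266,250:285].max(2)<75)
for r in range(26): print(240+r,''.join('#' if x else '.' for x in m[r]))
```

```text
22.3 [ 0.53899114 -0.21749352  0.07942922] [-0.17847549  0.43297646  0.67522662]
[268.12442903 260.86978579]
[268.36771537 255.68788843]
[268.4471364  253.99625373]
240 .........##################....##..
241 ............##############.....###.
242 .............#############....#.##.
243 .............#############..##..###
244 .............#################..###
245 ..............#####################
246 ..............##.##################
247 ..............#..##################
248 ..............#.#.###############..
249 ..............#.#..###########.....
250 ..............#.#..########........
251 ................#...#####..........
252 ................#..######..........
253 ............#...#..#######.........
254 ..............###...#.#####........
255 .............##........#####.......
256 ...........####........######......
257 ..........#####........#######.....
258 .........######........########....
259 ........#######........#########...
260 .......#########......###########..
261 ####..###########....####...#####..
262 ###..####################....#####.
263 ##..####################.......###.
264 #..#####################.......###.
265 ..####################.........###.
```

The tips are centred just above the button. Pressing slowly.

Emit:
jog_arm(rows="0 0 -0.002 0 0 0 -1;0 0 -0.004 0 0 0 -1;0 0 -0.006 0 0 0 -1;0 0 -0.008 0 0 0 -1;0 0 -0.01 0 0 0 -1;0 0 -0.012 0 0 0 -1;0 0 -0.014 0 0 0 -1;0 0 -0.016 0 0 0 -1;0 0 -0.018 0 0 0 -1;0 0 -0.018 0 0 0 -1")

```text
clock: 23.6
eef_pos: [0.5391, -0.2174, 0.0687]
eef_rot: [-0.0, 0.928, 0.372, -0.0]
ft_force: [0.2, 0.3, -0.6]
width: -0.0003
gripper_force: 0.0
```

Emit:
jog_arm(rows="0 0 -0.001 0 0 0 -1;0 0 -0.002 0 0 0 -1;0 0 -0.003 0 0 0 -1;0 0 -0.004 0 0 0 -1;0 0 -0.005 0 0 0 -1;0 0 -0.006 0 0 0 -1;0 0 -0.007 0 0 0 -1;0 0 -0.008 0 0 0 -1;0 0 -0.008 0 0 0 -1;0 0 -0.008 0 0 0 -1")

```text
clock: 24.85
eef_pos: [0.5392, -0.2175, 0.0641]
eef_rot: [-0.0, 0.928, 0.372, -0.0]
ft_force: [-0.5, -0.7, 1.1]
width: 0.0001
gripper_force: 0.0
```

Emit:
jog_arm(rows="0 0 -0.001 0 0 0 -1;0 0 -0.002 0 0 0 -1;0 0 -0.003 0 0 0 -1;0 0 -0.004 0 0 0 -1;0 0 -0.005 0 0 0 -1;0 0 -0.006 0 0 0 -1;0 0 -0.007 0 0 0 -1;0 0 -0.008 0 0 0 -1;0 0 -0.008 0 0 0 -1;0 0 -0.008 0 0 0 -1")

```text
clock: 26.1
eef_pos: [0.5392, -0.2175, 0.0593]
eef_rot: [0.0, 0.928, 0.372, 0.0]
ft_force: [0.4, 0.0, 3.8]
width: -0.0001
gripper_force: 2.0
```

The spring is being compressed. Going on to the stop.

Emit:
jog_arm(rows="0 0 -0.0008 0 0 0 -1;0 0 -0.0016 0 0 0 -1;0 0 -0.0024 0 0 0 -1;0 0 -0.0032 0 0 0 -1;0 0 -0.004 0 0 0 -1;0 0 -0.004 0 0 0 -1;0 0 -0.004 0 0 0 -1;0 0 -0.004 0 0 0 -1;0 0 -0.004 0 0 0 -1;0 0 -0.004 0 0 0 -1")

```text
clock: 27.35
eef_pos: [0.5393, -0.2176, 0.0577]
eef_rot: [0.0, 0.928, 0.372, 0.0]
ft_force: [-2.8, 0.9, 11.8]
width: -0.0004
gripper_force: 5.9
```

It reads 11.8 N after about 6.5 mm of travel, so the button is fully down. Retracting.

Emit:
jog_arm(rows="0 0 0.005 0 0 0 -1;0 0 0.015 0 0 0 -1;0 0 0.035 0 0 0 -1;0 0 0.065 0 0 0 -1;0 0 0.1 0 0 0 -1;0 0 0.14 0 0 0 -1;0 0 0.18 0 0 0 -1;0 0 0.2 0 0 0 -1;0 0 0.2 0 0 0 -1;0 0 0.2 0 0 0 -1")

```text
clock: 28.6
eef_pos: [0.5384, -0.2171, 0.1759]
eef_rot: [-0.001, 0.928, 0.372, -0.001]
ft_force: [-0.1, -1.1, -0.9]
width: 0.0
gripper_force: 0.0
```

Run:
```python
from h import *
s=sense();print(s['clock'],s['ft_force'],s['eef_pos'])
i=grab_frame("side");b=[.539,-.218,.098];u,v=proj("side",b).round().astype(int);r=i[v-9:v+10,u-9:u+10].astype(int)
m=(r[...,0]>130)&(r[...,0]-r[...,1]>4)&(r[...,0]-r[...,1]<40);ys,xs=np.nonzero(m);print(xs.mean()+u-9,ys.mean()+v-9,m.sum(),"before 267.0 256.0")
a=cv2.imread("pics/side0.png")[195:237,300:346]; print("drone diff",np.abs(cv2.cvtColor(i,4)[195:237,300:346].astype(int)-a).mean())
```

```text
28.6 [-0.06238723 -1.13006838 -0.89351707] [ 0.53844681 -0.21710929  0.17592067]
268.375 257.0625 48 before 267.0 256.0
drone diff 12.39768806073154
```

Run:
```python
from h import *
P,Q=plane("side",247,273,.122),plane("side",263.5,258.5,.122);d=Q-P;print(np.degrees(np.arctan2(d[1],d[0])),np.hypot(*d[:2]))
print(hand_in())
```

```text
39.76857446862009 0.0668185158593591
the job is handed in; nothing more can be done
None
```

I handed the job in at about 29 s. The lamp stands released on the pad, with its lens aimed to within about 4° of the quadcopter's middle. The button was pressed to its stop (11.8 N after about 6.5 mm of travel) and the arm is clear, but hand-in gave no verdict and I didn't check directly that the button sprang back up.

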